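# Centre the prize cup on its plinth

### The job

The wobbly little prize cup stands off to one side on its round marble plinth. Nudge it with light touches of the fingertips until it stands upright in the middle of the plinth, with an even margin all round. Do not grip, lift or tip the cup, do not shift the plinth, and leave the other things on the shelf where they are.

Things in the scene. Friction and masses are not known exactly. Their poses are not given: they have to be found in the camera images.
- cup: Plain steel prize cup, loose, about 160 g, 70 mm tall. Origin: centre of its underside, z up. Round foot 48 mm across (its widest part), upright edge 4 to 12 mm above the underside, which is domed (flat only 28 mm across), so it rocks. Above it a thin stem, then a bowl 36 mm across with ear handles reaching 24 mm along +-y, 44 to 64 mm up. Pushed at the foot edge it slides, at the bowl it tips.
- plinth: Round white marble plinth, loose, about 0.95 kg, 40 mm tall, lying free on the shelf: lower step 116 mm diameter and 12 mm high, upper drum 100 mm diameter up to the flat top. Origin at the centre of its underside, z up; its heading means nothing.
- plinth_top (a point): Centre of the plinth's flat top, 40 mm above the shelf: the cup's origin belongs here. The cup starts 15 to 26 mm away from it, in any direction.
- wax_rack: Birch rack fixed to the shelf, 70 x 112 mm, 44 mm tall, with three slots along its x holding the wax bars, which stand up to 90 mm above the shelf. Origin at the centre of its underside. Leave alone.
- wax_bar_1: Plain off-white wax bar 48 x 16 x 80 mm standing in the rack's slot at -y of the rack, origin at the centre of its underside. Leave alone.
- wax_bar_2: The same, in the middle slot. Leave alone.
- wax_bar_3: The same, in the slot at +y of the rack. Leave alone.
- boot_brush: Birch boot brush lying bristles down, 156 mm along its x, 46 mm wide, 38 mm tall, origin at the centre of its underside. Leave alone.
- ice_scraper: Yellow plastic ice scraper lying flat, 167 mm along its x, blade 86 mm wide at +x, 14 mm tall, origin near the middle of its underside. Leave alone.
- carabiner: Silver carabiner lying flat, 101 x 57 mm, up to 12 mm thick, origin near the middle of its underside. Leave alone.
Mind the look-alikes: they are no part of the job. Several things have the shape of the cup; the one meant has the colours described above.

How it is judged (in metres and radians):
At the end, for the whole second after the job is handed in: The cup stands upright (within 0.06 rad) and still on the plinth's top, its centre within 6 mm of the plinth's centre; the plinth is within 12 mm of where it was and nothing else on the shelf has moved more than 25 mm (horizontal distance between cup and plinth_top below 0.006 m and angle between cup's own z axis and vertical below 0.06 rad and z of cup in the frame of plinth_top between -0.003 and 0.003 m and linear speed of cup below 0.01 m/s and distance of plinth from where it was at the start of the episode below 0.012 m and not (distance of any of wax_rack, wax_bar_1, wax_bar_2, wax_bar_3, boot_brush, ice_scraper, carabiner from where it was at the start of the episode above 0.025 m)); the robot touches nothing.
It fails at once if the cup is lifted more than 12 mm off the plinth (z of cup in the frame of plinth_top above 0.012 m).
It fails at once if the cup is tipped more than 0.35 rad or falls off the plinth (angle between cup's own z axis and vertical above 0.35 rad or z of cup in the frame of plinth_top below -0.008 m).
It fails at once if the cup is gripped or struck: touched with more than 10 N (contact force between any of the fingers, the arm and cup above 10 N).
It fails at once if the plinth is shifted more than 12 mm (distance of plinth from where it was at the start of the episode above 0.012 m).
It fails at once if another thing on the shelf is moved more than 25 mm (distance of any of wax_rack, wax_bar_1, wax_bar_2, wax_bar_3, boot_brush, ice_scraper, carabiner from where it was at the start of the episode above 0.025 m).
It also fails if it takes over 54 s, if anything falls off the work surface, if the arm or the gripper's body presses on something with over 40 N, if the wrist force passes 120 N, or if a joint passes its speed limit or range.

### The arm

A 6-joint arm with a two-finger parallel gripper is mounted at the origin on the work surface. World frame = base frame: x ahead of the robot, y to its left, z up, the work surface at z = 0. Lengths are in mm, angles in rad, forces in N, time in s.
With the tool pointing down it reaches from about 300 to 825 mm from the base axis. Payload 5.4 kg.
Tool frame: the origin (TCP) lies midway between the tips of the shut fingers; the grasp point (between the pads) lies 19 mm behind it (robot.tcp_to_grasp is the distance from the TCP to the grasp point, in mm); z points along the fingers, x is the direction in which the jaws open and shut, and the axes are right-handed (so a half turn about z gives the same grasp; the last joint's range is limited). The gripper opens to 92 mm and grips with 3 to 60 N. Pads are 20 mm wide; open, the fingers measure 128 mm over their backs; the gripper's body (75 mm by 189 mm) begins 69 mm behind the grasp point.
Start: joints at [0.933, 0.158, 1.597, -0, 1.386, -0.21], TCP at [238.558, 523.16, 214.601] pointing down, gripper open.
Joint ranges: [-2.91, 2.91], [-0.94, 2.29], [0.18, 2.7], [-1.29, 4.43], [0.17, 2.64], [-3, 3]. Speed limits (rad/s): [2.57, 2.57, 3.14, 3.14, 3.14, 3.14].

### API

Orientations are given as a unit quaternion [w, x, y, z].
In Python, from workcell import robot gives the robot as it stands.
- The arm moves only by the shell command python3 -m crank 'ROWS' [OPENING]. ROWS is JSON, a list of rows, each an object of numbers: "tx", "ty", "tz": the shift along the world's x, y, z in units of 30 mm (1.0 is 30 mm); "wx", "wy", "wz": the turn, a rotation vector about the world's x, y, z in degrees. In form: [{"tx": .., "ty": .., "tz": .., "wx": .., "wy": .., "wz": ..}, ...]. A call has 1 to 12 rows; each row shifts and turns the commanded pose from where the row before left it; what a row does not reach is not made up. A row lasts 1/12 s, in which the tool goes at most 41.7 mm and 7.16 degrees, less where a joint would pass 70% of its speed; a pose out of reach is approached as far as the arm can. A call is refused whole if a number of a shift passes 1 or a number of a turn 7.16, either way. A call with a gripper value outside its range is refused whole. OPENING is the opening, from 0 (shut) to 1 (fully open), set as the call begins (- or left out, the last holds). The fingers move at their own pace and stop on an object; the grip force is fixed at half the most. Time passes only in rows, so rows that do not move let the fingers close. It gives the time, the measured TCP pose, the force and the opening at its end, in the units of the state.
- robot.read_state(): the state, without advancing time (a new reading comes with each control period).
- robot.read_camera(name): name is "scene" or "top" or "wrist"; returns a dict with "pixels" (480x640x3 uint8, red, green, blue), "intrinsics" (3x3 intrinsics, pixels), "R" (3x3) and "t" (3): a world point X has camera coordinates R X + t. Camera axes: x right, y down, z forward; pixel columns grow to the right and rows downward; lengths in mm; the calibration is good to about 2 mm. A picture is of the moment at which its call begins. There is no depth.
- robot.job_done(): hands the job in, once; it reports no verdict.
The state is a dict: "clock": time; "joint_pos": joint angles; "qvel": joint speeds; "joint_torque": joint torques, N m; "tcp_pos": TCP position; "tcp_rot": TCP orientation; "force": force on the tool from outside, world axes, zero at the start; "wrist_torque": the same for the moment, N m; "gripper_width": finger opening in mm.
Only numpy, scipy, OpenCV 4.12 (cv2) and the standard library are available. Lean on these libraries where they do the work, as an engineer would, in place of code of your own. Each camera call takes 0.05 s, during which the arm holds its last target.

## Working session

There is one attempt and no reset: what is moved stays moved. The work goes in short steps, Python scripts to look and compute and a shell command to move; the robot and the scene stay as the last step left them, time stands still between calls to the robot, and variables do not carry over. Pictures are saved under pics/ and viewed, and the job is handed in when it is done.

```bash
mkdir -p pics; ls
python3 - <<'E'
from workcell import robot
import cv2,numpy as np
s=robot.read_state()
print(s['clock'],s['tcp_pos'],s['tcp_rot'],s['force'],s['gripper_width'])
for n in ['scene','top','wrist']:
    c=robot.read_camera(n)
    cv2.imwrite(f'pics/{n}0.png',c['pixels'][:,:,::-1])
    np.savez(f'cam_{n}0.npz',**{k:c[k] for k in['intrinsics','R','t']})
    print(n,c['intrinsics'].tolist(),np.round(-c['R'].T@c['t'],1),np.round(c['R'],3).tolist())
E
```

```text
pics
0.0 [238.19786088 522.66157059 213.65119449] [ 3.32807523e-04  8.41092989e-01  5.40889772e-01 -8.52773776e-04] [ 0.29093815 -0.06314715  0.12807207] 92.30167662488773
scene [[480.35444539505284, 0.0, 312.8646547751369], [0.0, 480.35444539505284, 239.21446632480456], [0.0, 0.0, 1.0]] [1243.4 -159.   475. ] [[0.24, 0.971, -0.018], [0.515, -0.143, -0.846], [-0.823, 0.194, -0.534]]
top [[493.33818340951893, 0.0, 324.3353574236236], [0.0, 493.33818340951893, 242.9774494464028], [0.0, 0.0, 1.0]] [423.4   4.1 912.4] [[0.016, -1.0, 0.017], [-0.984, -0.019, -0.179], [0.179, -0.013, -0.984]]
wrist [[412.5804664768383, 0.0, 322.0724940900684], [0.0, 412.5804664768383, 238.78072951840255], [0.0, 0.0, 1.0]] [177.6 551.9 382.7] [[0.414, 0.91, -0.002], [0.884, -0.401, 0.241], [0.218, -0.102, -0.971]]
```

View pics/scene0.png

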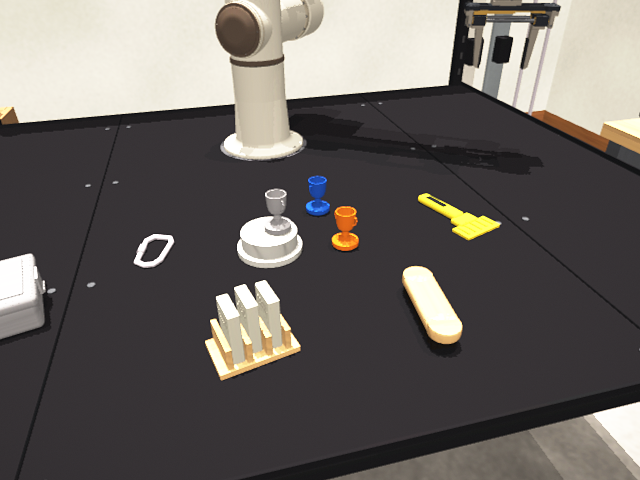

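View pics/top0.png

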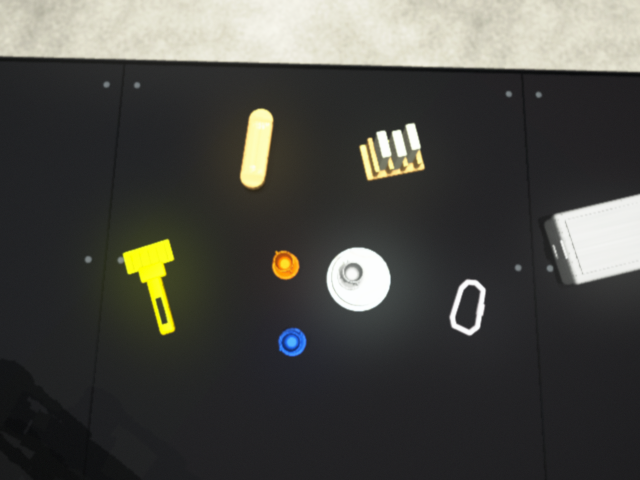

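View pics/wrist0.png

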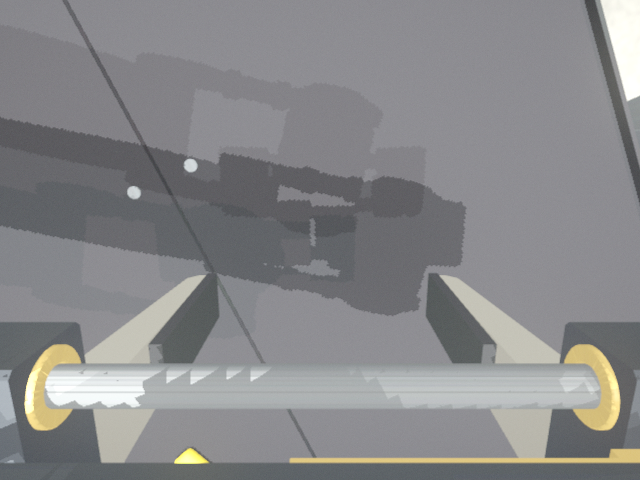

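Candidates for the cup are the silver one on the plinth (top 352,272; scene 276,205), the orange one (top 285,265) and the blue one (top 292,342). By the description, plain steel on marble, it's the silver one. I'll check it in close crops.

Run:
```python
import cv2
import numpy as np
a=cv2.imread('pics/top0.png')[235:325,305:415]
b=cv2.imread('pics/scene0.png')[175:275,225:335]
a=cv2.resize(a,None,fx=7,fy=6.6666,interpolation=cv2.INTER_CUBIC)
a=cv2.resize(cv2.imread('pics/top0.png')[240:320,315:405],None,fx=7,fy=7,interpolation=cv2.INTER_CUBIC)
lo=np.clip((a.astype(float)-110)*255/145,0,255).astype('uint8')
cv2.imwrite('pics/ctop0.png',lo)
b=cv2.resize(b,None,fx=6,fy=6,interpolation=cv2.INTER_CUBIC)
cv2.imwrite('pics/cscene0.png',b)
```

```text
(no output)
```

View pics/ctop0.png

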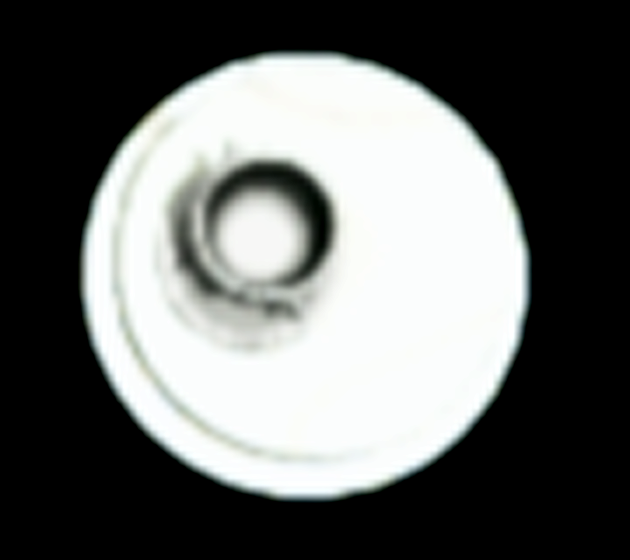

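View pics/cscene0.png

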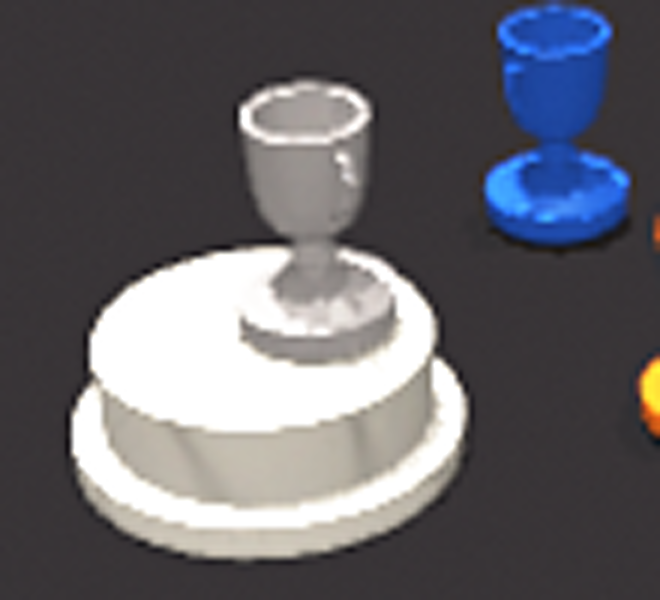

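```bash
cat > fit.py <<'E'
import numpy as np
from scipy.optimize import least_squares
th=np.linspace(0,2*np.pi,721)
def proj(cam,P):
    q=P@cam['R'].T+cam['t']; q=q@cam['intrinsics'].T; return q[:,:2]/q[:,2:]
def ext(cam,xy,z,r):
    P=np.c_[xy[0]+r*np.cos(th),xy[1]+r*np.sin(th),np.full(th.size,z)]
    p=proj(cam,P); return dict(l=p[:,0].min(),r=p[:,0].max(),t=p[:,1].min(),b=p[:,1].max())
def fit(cam,obs,x0=(450,-40)):
    # obs: (z,r,side,pixel)
    f=lambda xy:[ext(cam,xy,z,r)[s]-v for z,r,s,v in obs]
    o=least_squares(f,x0); return o.x,np.round(o.fun,2)
E
python3 - <<'E'
from fit import *
S=dict(np.load('cam_scene0.npz'));T=dict(np.load('cam_top0.npz'))
cx=lambda p:225+(p+.5)/6-.5
cy=lambda p:175+(p+.5)/6-.5
print('plinth S',*fit(S,[(40,50,'l',cx(90)),(40,50,'r',cx(437)),(40,50,'b',cy(430)),(40,50,'t',cy(247)),(12,58,'l',cx(71)),(12,58,'r',cx(467)),(0,58,'b',cy(557))]))
print('cup S',*fit(S,[(52,24,'l',cx(240)),(52,24,'r',cx(398)),(44,24,'b',cy(362)),(110,18,'l',cx(238)),(110,18,'r',cx(372)),(110,18,'t',cy(80)),(110,18,'b',cy(142))]))
print('foot S',*fit(S,[(52,24,'l',cx(240)),(52,24,'r',cx(398)),(44,24,'b',cy(362))]))
tx=lambda p:315+(p+.5)/7-.5
ty=lambda p:240+(p+.5)/7-.5
print('plinth T',*fit(T,[(12,58,'l',tx(80)),(12,58,'r',tx(529)),(12,58,'t',ty(50)),(12,58,'b',ty(499))]))
print('drum T',*fit(T,[(40,50,'l',tx(115)),(40,50,'b',ty(460))]))
print('foot T',*fit(T,[(52,24,'l',tx(155)),(52,24,'b',ty(350))]))
E
```

```text
plinth S [522.54455264 -68.50416417] [ 0.28 -0.38 -0.64  0.28  0.46 -0.36  0.52]
cup S [523.45037271 -51.8888439 ] [-0.79  0.4  -0.67  0.64 -0.26  0.69  0.07]
foot S [525.50147008 -51.91842506] [-0.62  0.62 -0.06]
plinth T [522.38028088 -71.24127547] [ 0.47 -0.47  0.55 -0.52]
drum T [521.95527684 -70.70735682] [-0.  0.]
foot T [522.25651552 -54.35849477] [0. 0.]
```

The crops confirm it: the steel cup stands upright on the white drum. In the top crop the bowl is at (262,228) and the plinth outline is centred at (305,275). In the scene crop the foot spans columns 240–398 and the drum 90–437. The plinth centre is about (522,-70) and the cup about (523,-53), so it needs roughly 17 mm of -y push. I'll straddle the cup from above with open fingers, jaw axis along y.

```bash
python3 -m crank '[{"tx":0.395,"ty":-0.8,"wz":1.02},{"tx":0.395,"ty":-0.8,"wz":1.02},{"tx":0.395,"ty":-0.8,"wz":1.02},{"tx":0.395,"ty":-0.8,"wz":1.02},{"tx":0.395,"ty":-0.8,"wz":1.02},{"tx":0.395,"ty":-0.8,"wz":1.02},{"tx":0.395,"ty":-0.8,"wz":1.02},{"tx":0.395,"ty":-0.8,"wz":1.02},{"tx":0.395,"ty":-0.8,"wz":1.02},{"tx":0.395,"ty":-0.8,"wz":1.02},{"tx":0.395,"ty":-0.8,"wz":1.02},{"tx":0.395,"ty":-0.8,"wz":1.02}]' 1
python3 -m crank '[{"tx":0.395,"ty":-0.8,"wz":1.02},{"tx":0.395,"ty":-0.8,"wz":1.02},{"tx":0.395,"ty":-0.8,"wz":1.02},{"tx":0.395,"ty":-0.8,"wz":1.02},{"tx":0.395,"ty":-0.8,"wz":1.02},{"tx":0.395,"ty":-0.8,"wz":1.02},{"tx":0.395,"ty":-0.8,"wz":1.02},{"tx":0.395,"ty":-0.8,"wz":1.02},{"tx":0.395,"ty":-0.8,"wz":1.02},{"tx":0.395,"ty":-0.8,"wz":1.02},{"tx":0.395,"ty":-0.8,"wz":1.02},{"tx":0.395,"ty":-0.8,"wz":1.02}]'
python3 -m crank '[{},{},{}]'
cat > snap.py <<'E'
from workcell import robot
import cv2,numpy as np,sys
def snap(n,tag,box=None,f=1):
    c=robot.read_camera(n); im=np.ascontiguousarray(c['pixels'][:,:,::-1])
    np.savez(f'cam_{n}{tag}.npz',**{k:c[k] for k in['intrinsics','R','t']})
    cv2.imwrite(f'pics/{n}{tag}.png',im)
    if box:
        x0,x1,y0,y1=box
        cv2.imwrite(f'pics/c{n}{tag}.png',cv2.resize(im[y0:y1,x0:x1],None,fx=f,fy=f,interpolation=cv2.INTER_CUBIC))
E
python3 - <<'E'
from snap import *
snap('wrist','1')
s=robot.read_state();print(s['tcp_pos'],s['tcp_rot'],s['clock'])
E
```

```text
[238.36245954 522.85746874 214.0075671 ] [ 2.11589678e-04  8.41097612e-01  5.40883065e-01 -5.20981140e-04] 0.2invalid input
invalid input
invalid input
```

View pics/wrist1.png

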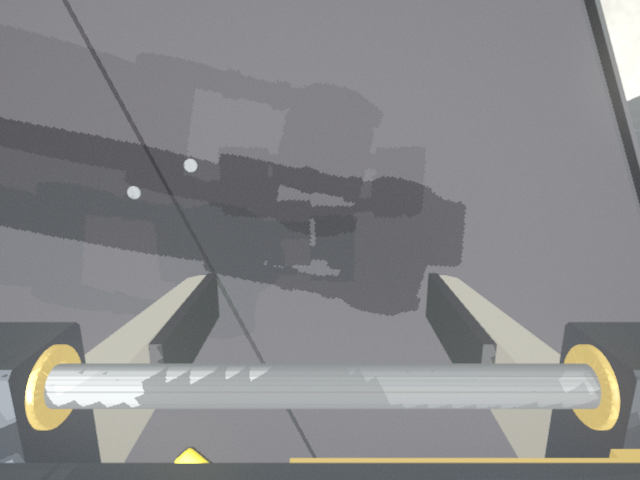

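The picture is unchanged, because the call was refused: the rows seem to need every key.

```bash
python3 -m crank '[{"tx":0.395,"ty":-0.8,"tz":0,"wx":0,"wy":0,"wz":1.02},{"tx":0.395,"ty":-0.8,"tz":0,"wx":0,"wy":0,"wz":1.02},{"tx":0.395,"ty":-0.8,"tz":0,"wx":0,"wy":0,"wz":1.02},{"tx":0.395,"ty":-0.8,"tz":0,"wx":0,"wy":0,"wz":1.02},{"tx":0.395,"ty":-0.8,"tz":0,"wx":0,"wy":0,"wz":1.02},{"tx":0.395,"ty":-0.8,"tz":0,"wx":0,"wy":0,"wz":1.02},{"tx":0.395,"ty":-0.8,"tz":0,"wx":0,"wy":0,"wz":1.02},{"tx":0.395,"ty":-0.8,"tz":0,"wx":0,"wy":0,"wz":1.02},{"tx":0.395,"ty":-0.8,"tz":0,"wx":0,"wy":0,"wz":1.02},{"tx":0.395,"ty":-0.8,"tz":0,"wx":0,"wy":0,"wz":1.02},{"tx":0.395,"ty":-0.8,"tz":0,"wx":0,"wy":0,"wz":1.02},{"tx":0.395,"ty":-0.8,"tz":0,"wx":0,"wy":0,"wz":1.02}]' 1
```

```text
clock: 1.2
tcp_pos: [381.0, 233.9, 214.5]
tcp_rot: [-0.0, 0.778, 0.628, 0.0]
force: [-0.2, 0.2, 0.4]
gripper_width: 92.1
```

```bash
python3 -m crank '[{"tx":0.395,"ty":-0.8,"tz":0,"wx":0,"wy":0,"wz":1.02},{"tx":0.395,"ty":-0.8,"tz":0,"wx":0,"wy":0,"wz":1.02},{"tx":0.395,"ty":-0.8,"tz":0,"wx":0,"wy":0,"wz":1.02},{"tx":0.395,"ty":-0.8,"tz":0,"wx":0,"wy":0,"wz":1.02},{"tx":0.395,"ty":-0.8,"tz":0,"wx":0,"wy":0,"wz":1.02},{"tx":0.395,"ty":-0.8,"tz":0,"wx":0,"wy":0,"wz":1.02},{"tx":0.395,"ty":-0.8,"tz":0,"wx":0,"wy":0,"wz":1.02},{"tx":0.395,"ty":-0.8,"tz":0,"wx":0,"wy":0,"wz":1.02},{"tx":0.395,"ty":-0.8,"tz":0,"wx":0,"wy":0,"wz":1.02},{"tx":0.395,"ty":-0.8,"tz":0,"wx":0,"wy":0,"wz":1.02},{"tx":0.395,"ty":-0.8,"tz":0,"wx":0,"wy":0,"wz":1.02},{"tx":0.395,"ty":-0.8,"tz":0,"wx":0,"wy":0,"wz":1.02}]' 1
python3 - <<'E'
from snap import *
snap('wrist','2')
s=robot.read_state();print(s['tcp_pos'],s['tcp_rot'],s['clock'])
E
```

```text
clock: 2.2
tcp_pos: [523.3, -54.1, 214.4]
tcp_rot: [-0.0, 0.707, 0.707, -0.0]
force: [0.2, 0.6, 1.2]
gripper_width: 91.5
[524.86052978 -58.18393891 214.44549571] [ 1.48397196e-03  7.07720829e-01  7.06490393e-01 -5.91464619e-04] 2.25
```

View pics/wrist2.png

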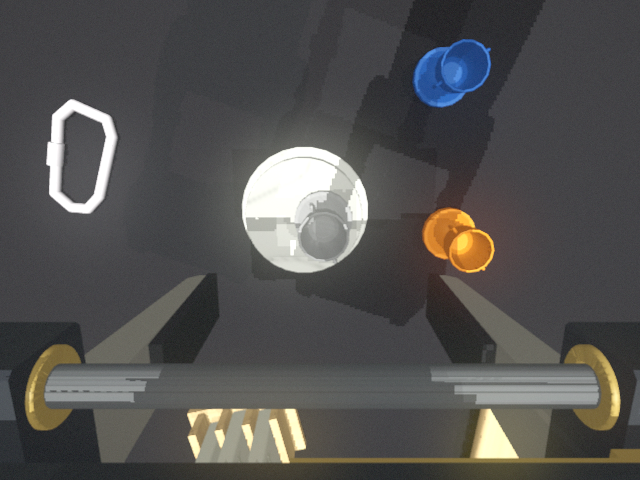

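The wrist view shows the plinth outline centred at (305,210) and the steel cup with its bowl at (323,235) and foot near (322,215). I'll let the arm settle and measure here.

```bash
python3 -m crank '[{"tx":0,"ty":0,"tz":-0.6,"wx":0,"wy":0,"wz":0},{"tx":0,"ty":0,"tz":-0.6,"wx":0,"wy":0,"wz":0},{"tx":0,"ty":0,"tz":0,"wx":0,"wy":0,"wz":0},{"tx":0,"ty":0,"tz":0,"wx":0,"wy":0,"wz":0},{"tx":0,"ty":0,"tz":0,"wx":0,"wy":0,"wz":0}]'
python3 - <<'E'
from snap import *
snap('wrist','3',(220,400,110,270),4)
s=robot.read_state();print(s['tcp_pos'],s['tcp_rot'],s['clock'])
E
```

```text
clock: 2.67
tcp_pos: [523.3, -52.7, 179.5]
tcp_rot: [0.0, 0.707, 0.707, 0.0]
force: [0.3, -0.2, 0.2]
gripper_width: 91.9
[523.59121488 -52.80607322 179.87576836] [8.52924885e-04 7.07160263e-01 7.07052658e-01 4.17044907e-04] 2.7167
```

View pics/cwrist3.png

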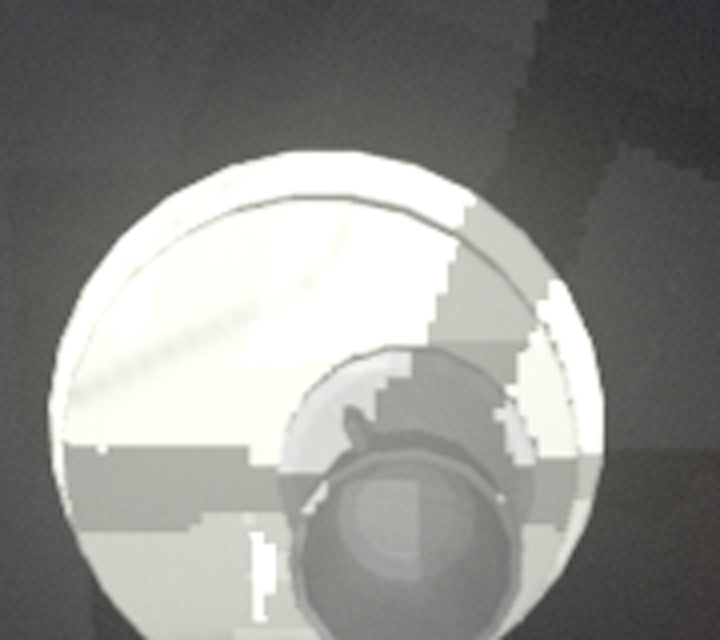

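View pics/wrist3.png

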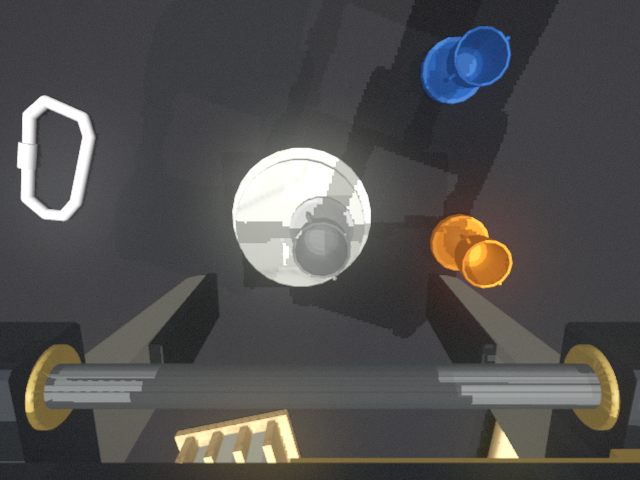

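Run:
```python
from fit import *
W=dict(np.load('cam_wrist3.npz'))
x=lambda p:220+(p+.5)/4-.5
y=lambda p:110+(p+.5)/4-.5
print(-W['R'].T@W['t'])
print('step',*fit(W,[(12,58,'l',x(50)),(12,58,'r',x(605)),(12,58,'t',y(150)),(12,58,'b',286.8)]))
print('drum',*fit(W,[(40,50,'l',x(62)),(40,50,'r',x(580)),(40,50,'t',y(195))]))
print('foot',*fit(W,[(52,24,'l',x(278)),(52,24,'r',x(536)),(52,24,'t',y(347))]))
```

```text
[456.1896202  -51.91134309 348.35272294]
step [523.75680957 -68.91281489] [-0.51  0.52  1.11 -1.27]
drum [522.27635661 -68.78724928] [-0.76  0.76  0.05]
foot [522.56874043 -52.36875189] [-0.37  0.37  0.01]
```

Three cameras agree on a cup offset from plinth centre of about (+0.5,+16.5) mm, and the handles lie mostly along x, out of the way. I'll descend around the cup to tip height of about 45 mm.

```bash
python3 -m crank '[{"tx":0,"ty":0,"tz":-0.4,"wx":0,"wy":0,"wz":0},{"tx":0,"ty":0,"tz":-0.4,"wx":0,"wy":0,"wz":0},{"tx":0,"ty":0,"tz":-0.4,"wx":0,"wy":0,"wz":0},{"tx":0,"ty":0,"tz":-0.4,"wx":0,"wy":0,"wz":0},{"tx":0,"ty":0,"tz":-0.4,"wx":0,"wy":0,"wz":0},{"tx":0,"ty":0,"tz":-0.4,"wx":0,"wy":0,"wz":0},{"tx":0,"ty":0,"tz":-0.4,"wx":0,"wy":0,"wz":0},{"tx":0,"ty":0,"tz":-0.4,"wx":0,"wy":0,"wz":0},{"tx":0,"ty":0,"tz":-0.3,"wx":0,"wy":0,"wz":0},{"tx":0,"ty":0,"tz":-0.3,"wx":0,"wy":0,"wz":0},{"tx":0,"ty":0,"tz":-0.2,"wx":0,"wy":0,"wz":0},{"tx":0,"ty":0,"tz":-0.1,"wx":0,"wy":0,"wz":0}]' 
python3 -m crank '[{"tx":0,"ty":0,"tz":-0.1,"wx":0,"wy":0,"wz":0},{"tx":0,"ty":0,"tz":-0.1,"wx":0,"wy":0,"wz":0},{"tx":0,"ty":0,"tz":-0.1,"wx":0,"wy":0,"wz":0},{"tx":0,"ty":0,"tz":0,"wx":0,"wy":0,"wz":0},{"tx":0,"ty":0,"tz":0,"wx":0,"wy":0,"wz":0},{"tx":0,"ty":0,"tz":0,"wx":0,"wy":0,"wz":0}]'
python3 - <<'E'
from snap import *
snap('scene','4',(205,345,165,275),5)
snap('wrist','4')
s=robot.read_state();print(s['tcp_pos'],s['tcp_rot'],s['force'],s['clock'])
E
```

```text
clock: 3.72
tcp_pos: [522.5, -52.7, 54.5]
tcp_rot: [-0.001, 0.707, 0.707, -0.0]
force: [-1.0, 0.7, 0.5]
gripper_width: 91.8
clock: 4.22
tcp_pos: [523.2, -52.9, 46.9]
tcp_rot: [0.0, 0.707, 0.707, 0.0]
force: [-0.3, 0.2, -0.4]
gripper_width: 92.0
[523.20126081 -52.91632977  46.89452523] [2.71238551e-04 7.07288130e-01 7.06925321e-01 1.35895900e-04] [-0.43782671 -0.39323763 -0.59538587] 4.3167
```

View pics/cscene4.png

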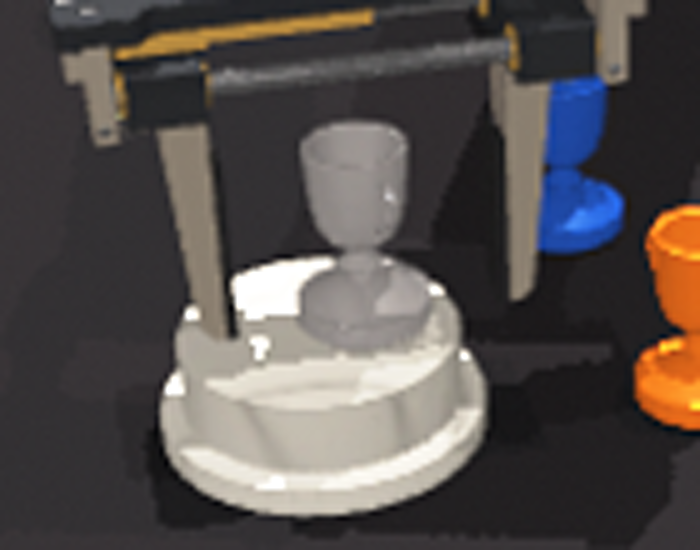

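View pics/wrist4.png

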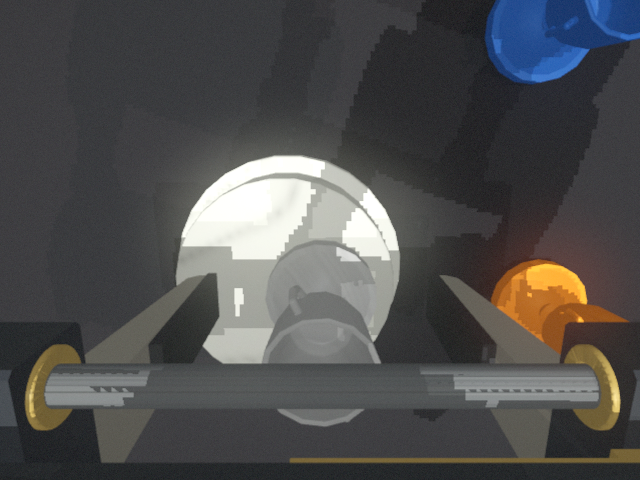

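The fingers straddle the cup: in the wrist view the foot is at (320,295) and the finger tips at (217,275) and (440,275), and nothing is in contact. Next I approach the foot edge with the +y finger, slowly.

```bash
python3 -m crank '[{"tx":0,"ty":-0.1,"tz":-0.03,"wx":0,"wy":0,"wz":0},{"tx":0,"ty":-0.1,"tz":0,"wx":0,"wy":0,"wz":0},{"tx":0,"ty":-0.1,"tz":0,"wx":0,"wy":0,"wz":0},{"tx":0,"ty":-0.1,"tz":0,"wx":0,"wy":0,"wz":0},{"tx":0,"ty":-0.1,"tz":0,"wx":0,"wy":0,"wz":0},{"tx":0,"ty":-0.04,"tz":0,"wx":0,"wy":0,"wz":0},{"tx":0,"ty":-0.04,"tz":0,"wx":0,"wy":0,"wz":0},{"tx":0,"ty":-0.04,"tz":0,"wx":0,"wy":0,"wz":0},{"tx":0,"ty":-0.03,"tz":0,"wx":0,"wy":0,"wz":0},{"tx":0,"ty":-0.03,"tz":0,"wx":0,"wy":0,"wz":0},{"tx":0,"ty":-0.03,"tz":0,"wx":0,"wy":0,"wz":0},{"tx":0,"ty":-0.03,"tz":0,"wx":0,"wy":0,"wz":0}]' 
python3 -m crank '[{"tx":0,"ty":-0.03,"tz":0,"wx":0,"wy":0,"wz":0},{"tx":0,"ty":-0.03,"tz":0,"wx":0,"wy":0,"wz":0},{"tx":0,"ty":-0.03,"tz":0,"wx":0,"wy":0,"wz":0},{"tx":0,"ty":-0.03,"tz":0,"wx":0,"wy":0,"wz":0},{"tx":0,"ty":0,"tz":0,"wx":0,"wy":0,"wz":0},{"tx":0,"ty":0,"tz":0,"wx":0,"wy":0,"wz":0}]'
python3 - <<'E'
from snap import *
snap('wrist','5')
s=robot.read_state();print(s['tcp_pos'],s['tcp_rot'],s['force'],s['clock'])
E
```

```text
clock: 5.32
tcp_pos: [523.0, -75.1, 45.7]
tcp_rot: [-0.0, 0.707, 0.707, 0.0]
force: [0.6, 0.5, -0.2]
gripper_width: 92.2
clock: 5.82
tcp_pos: [522.9, -78.7, 45.7]
tcp_rot: [0.0, 0.707, 0.707, -0.0]
force: [-0.5, 0.6, 0.5]
gripper_width: 92.0
[522.92016606 -78.70128765  45.67523763] [ 9.60795412e-06  7.07298905e-01  7.06914602e-01 -6.55247139e-05] [-1.11265911  0.63138985  1.08107505] 5.8667
```

View pics/wrist5.png

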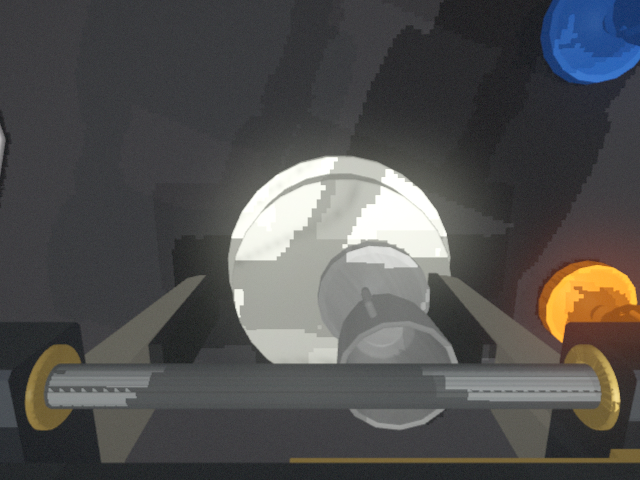

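Finger and foot are now in contact at about (430,290). I'll measure the offset from this frame.

Run:
```python
from snap import *
from fit import *
W=dict(np.load('cam_wrist5.npz'))
print('step',*fit(W,[(12,58,'l',228.5),(12,58,'r',450),(12,58,'t',156)]))
print('drum',*fit(W,[(40,50,'l',233),(40,50,'r',447),(40,50,'t',176)]))
print('foot',*fit(W,[(52,24,'l',318),(52,24,'r',430),(52,24,'t',240)]))
im=cv2.imread('pics/wrist5.png')[140:380,215:465]
cv2.imwrite('pics/cwrist5.png',cv2.resize(im,None,fx=2.5,fy=2.5,interpolation=cv2.INTER_CUBIC))
```

```text
step [523.3569808  -68.99383133] [-1.89  1.89  0.23]
drum [522.44838688 -69.80091171] [-4.44  4.43  0.54]
foot [520.96706245 -56.01802007] [-1.12  1.12  0.07]
```

View pics/cwrist5.png

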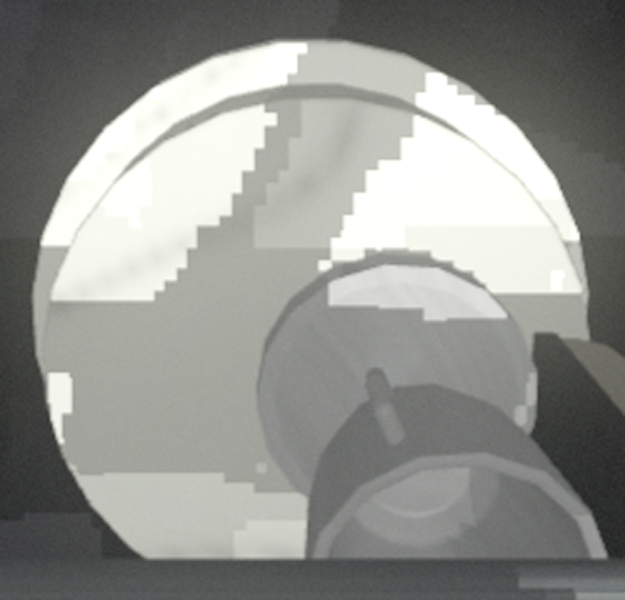

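The cup slid about 4 mm and stayed upright. About 12.5 mm is left, so I keep sliding slowly.

```bash
python3 -m crank '[{"tx":0,"ty":-0.03,"tz":0,"wx":0,"wy":0,"wz":0},{"tx":0,"ty":-0.04,"tz":0,"wx":0,"wy":0,"wz":0},{"tx":0,"ty":-0.04,"tz":0,"wx":0,"wy":0,"wz":0},{"tx":0,"ty":-0.04,"tz":0,"wx":0,"wy":0,"wz":0},{"tx":0,"ty":-0.04,"tz":0,"wx":0,"wy":0,"wz":0},{"tx":0,"ty":-0.04,"tz":0,"wx":0,"wy":0,"wz":0},{"tx":0,"ty":-0.04,"tz":0,"wx":0,"wy":0,"wz":0},{"tx":0,"ty":-0.04,"tz":0,"wx":0,"wy":0,"wz":0},{"tx":0,"ty":-0.04,"tz":0,"wx":0,"wy":0,"wz":0},{"tx":0,"ty":-0.03,"tz":0,"wx":0,"wy":0,"wz":0},{"tx":0,"ty":-0.02,"tz":0,"wx":0,"wy":0,"wz":0},{"tx":0,"ty":0,"tz":0,"wx":0,"wy":0,"wz":0}]' 
python3 -m crank '[{"tx":0,"ty":0,"tz":0,"wx":0,"wy":0,"wz":0},{"tx":0,"ty":0,"tz":0,"wx":0,"wy":0,"wz":0}]'
python3 - <<'E'
from snap import *
snap('wrist','6',(220,520,140,370),2.6)
snap('scene','6',(205,345,165,275),5)
s=robot.read_state();print(s['tcp_pos'],s['tcp_rot'],s['force'],s['clock'])
E
```

```text
clock: 6.87
tcp_pos: [523.0, -90.8, 45.7]
tcp_rot: [0.0, 0.707, 0.707, -0.0]
force: [-0.3, 0.5, 0.1]
gripper_width: 91.9
clock: 7.03
tcp_pos: [523.0, -90.8, 45.7]
tcp_rot: [0.0, 0.707, 0.707, -0.0]
force: [-0.2, 0.3, 0.1]
gripper_width: 92.1
[522.98994855 -90.71669614  45.72510522] [ 1.17459257e-04  7.07263460e-01  7.06950056e-01 -6.24770682e-05] [0.48306036 0.1535774  0.55452093] 7.1333
```

View pics/cwrist6.png

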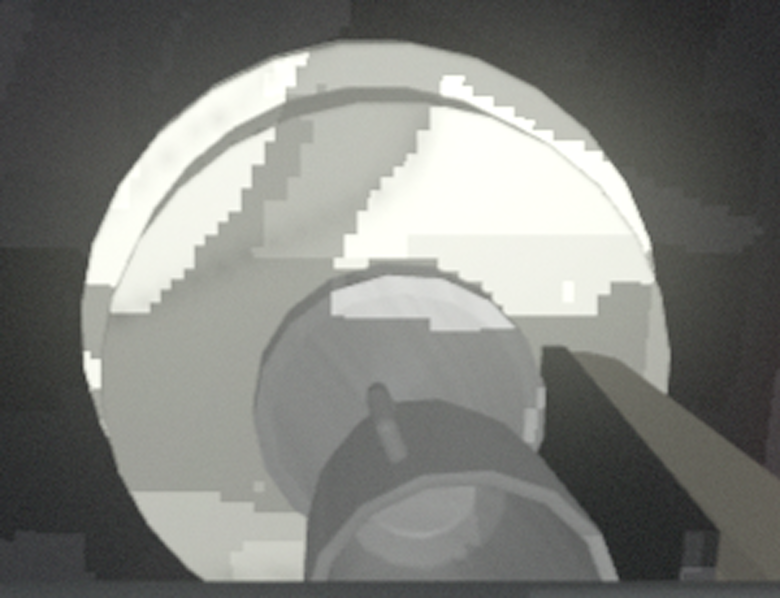

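View pics/cscene6.png

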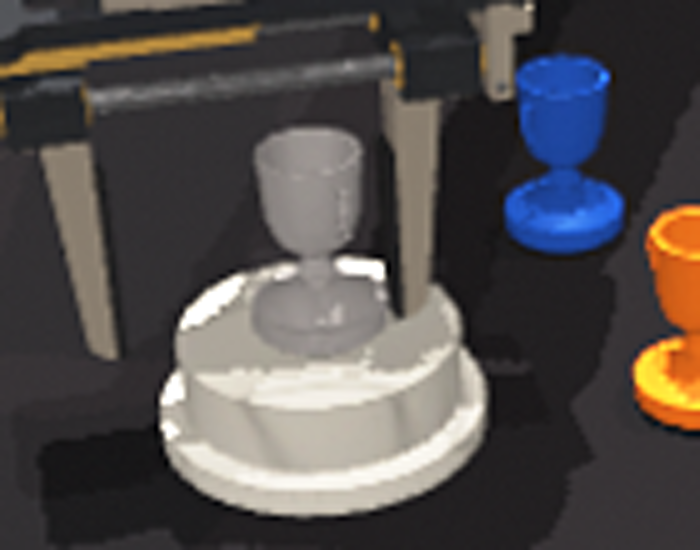

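Run:
```python
from fit import *
W=dict(np.load('cam_wrist6.npz'))
x=lambda p:220+(p+.5)/2.6-.5
y=lambda p:140+(p+.5)/2.6-.5
print('step',*fit(W,[(12,58,'l',x(82)),(12,58,'r',x(671)),(12,58,'t',y(40))]))
print('drum',*fit(W,[(40,50,'l',x(101)),(40,50,'r',x(658)),(40,50,'t',y(102))]))
print('foot',*fit(W,[(52,24,'l',x(255)),(52,24,'r',x(542)),(52,24,'t',y(275)),(44,24,'t',y(261))]))
S=dict(np.load('cam_scene6.npz'))
x=lambda p:205+(p+.5)/5-.5
y=lambda p:165+(p+.5)/5-.5
print('drum S',*fit(S,[(40,50,'l',x(176)),(40,50,'r',x(462)),(40,50,'b',y(409)),(40,50,'t',y(256)),(12,58,'l',x(161)),(12,58,'r',x(487)),(0,58,'b',y(516))]))
print('foot S',*fit(S,[(52,24,'l',x(252)),(52,24,'r',x(387)),(44,24,'b',y(354))]))
print('rim S',*fit(S,[(110,18,'l',x(254)),(110,18,'r',x(363)),(110,18,'t',y(126))]))
```

```text
step [522.8171214  -68.08844628] [ 0.54 -0.54 -0.07]
drum [523.69307653 -70.33363144] [-4.16  4.15  0.51]
foot [523.18344407 -68.43327815] [-1.75  1.75 -0.22  0.35]
drum S [523.0126798 -68.6858975] [-0.01 -0.01 -0.62  0.36  0.01  0.02  0.31]
foot S [522.81649705 -67.77580493] [-0.31  0.31 -0.03]
rim S [523.70783811 -67.74868396] [ 0.13 -0.13  0.01]
```

The offset is under about 1.5 mm: scene gives (-0.2,+0.9), and the plinth is unmoved. One more nudge of 0.6 mm, then back off, rise and re-check.

```bash
python3 -m crank '[{"tx":0,"ty":-0.01,"tz":0,"wx":0,"wy":0,"wz":0},{"tx":0,"ty":-0.01,"tz":0,"wx":0,"wy":0,"wz":0},{"tx":0,"ty":0,"tz":0,"wx":0,"wy":0,"wz":0},{"tx":0,"ty":0.05,"tz":0,"wx":0,"wy":0,"wz":0},{"tx":0,"ty":0.1,"tz":0,"wx":0,"wy":0,"wz":0},{"tx":0,"ty":0.15,"tz":0,"wx":0,"wy":0,"wz":0},{"tx":0,"ty":0.15,"tz":0,"wx":0,"wy":0,"wz":0},{"tx":0,"ty":0.15,"tz":0,"wx":0,"wy":0,"wz":0},{"tx":0,"ty":0.1,"tz":0,"wx":0,"wy":0,"wz":0},{"tx":0,"ty":0.05,"tz":0,"wx":0,"wy":0,"wz":0},{"tx":0,"ty":0,"tz":0,"wx":0,"wy":0,"wz":0},{"tx":0,"ty":0,"tz":0,"wx":0,"wy":0,"wz":0}]'
python3 -m crank '[{"tx":0,"ty":0,"tz":0.2,"wx":0,"wy":0,"wz":0},{"tx":0,"ty":0,"tz":0.4,"wx":0,"wy":0,"wz":0},{"tx":0,"ty":0,"tz":0.6,"wx":0,"wy":0,"wz":0},{"tx":0,"ty":0,"tz":0.7,"wx":0,"wy":0,"wz":0},{"tx":0,"ty":0,"tz":0.7,"wx":0,"wy":0,"wz":0},{"tx":0,"ty":0,"tz":0.7,"wx":0,"wy":0,"wz":0},{"tx":0,"ty":0,"tz":0.6,"wx":0,"wy":0,"wz":0},{"tx":0,"ty":0,"tz":0.4,"wx":0,"wy":0,"wz":0},{"tx":0,"ty":0,"tz":0.2,"wx":0,"wy":0,"wz":0},{"tx":0,"ty":0,"tz":0,"wx":0,"wy":0,"wz":0},{"tx":0,"ty":0,"tz":0,"wx":0,"wy":0,"wz":0},{"tx":0,"ty":0,"tz":0,"wx":0,"wy":0,"wz":0}]'
python3 - <<'E'
from snap import *
snap('wrist','7',(220,400,125,305),4)
snap('scene','7',(225,335,175,275),6)
snap('top','7')
s=robot.read_state();print(s['tcp_pos'],s['tcp_rot'],s['force'],s['clock'])
E
```

```text
clock: 8.13
tcp_pos: [523.0, -68.7, 45.7]
tcp_rot: [0.0, 0.707, 0.707, -0.0]
force: [-0.5, -0.2, -0.6]
gripper_width: 91.9
clock: 9.13
tcp_pos: [522.2, -68.5, 179.4]
tcp_rot: [-0.001, 0.707, 0.707, -0.0]
force: [0.0, 0.2, -0.7]
gripper_width: 92.3
[522.27353998 -68.50542536 179.49761307] [-1.01315971e-03  7.07306432e-01  7.06906193e-01 -4.68776667e-04] [-0.51376454  0.95344253 -0.31122352] 9.2833
```

View pics/cwrist7.png

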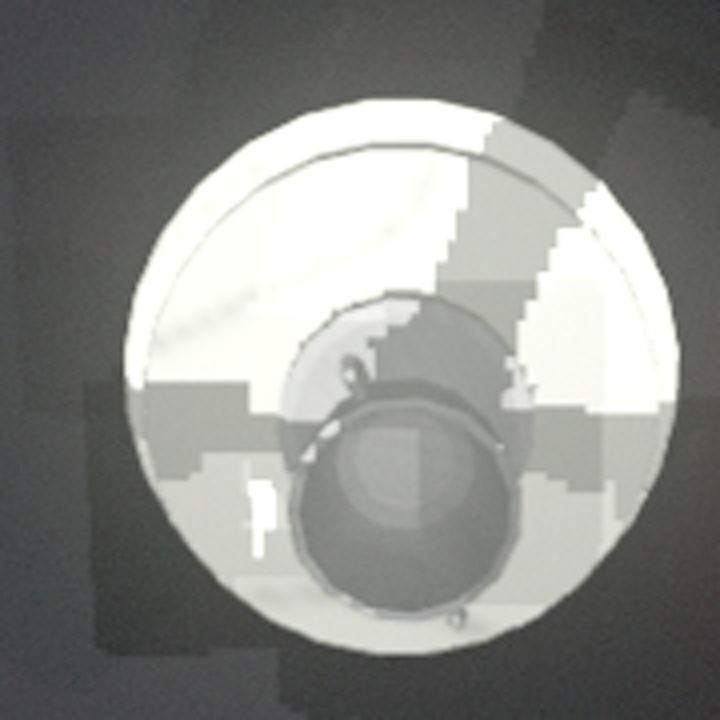

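View pics/cscene7.png

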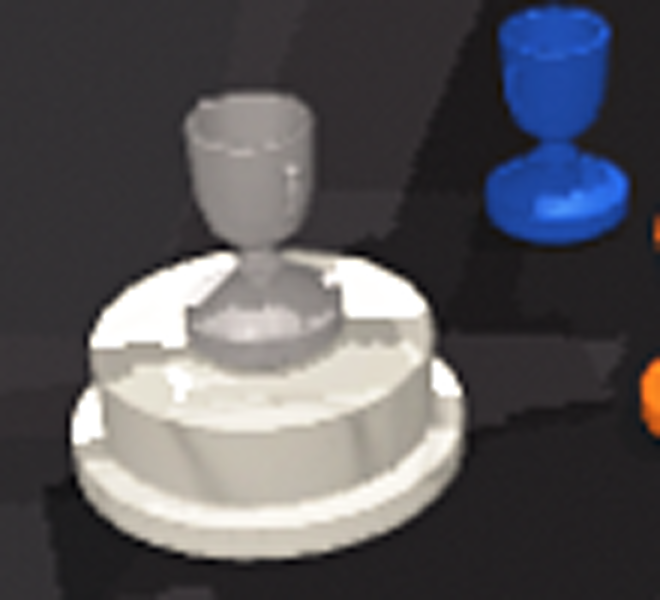

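View pics/scene7.png

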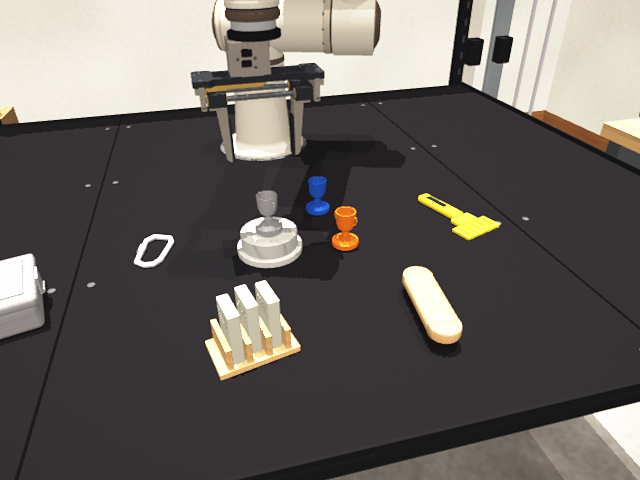

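Run:
```python
from fit import *
W=dict(np.load('cam_wrist7.npz'))
x=lambda p:220+(p+.5)/4-.5
y=lambda p:125+(p+.5)/4-.5
print('step',*fit(W,[(12,58,'l',x(125)),(12,58,'r',x(679)),(12,58,'t',y(98)),(12,58,'b',y(656))]))
print('drum',*fit(W,[(40,50,'l',x(142)),(40,50,'r',x(662)),(40,50,'t',y(146))]))
print('foot',*fit(W,[(52,24,'l',x(279)),(52,24,'r',x(535)),(52,24,'t',y(296))]))
print('rim',*fit(W,[(110,18,'l',x(291)),(110,18,'r',x(520)),(110,18,'t',y(398)),(110,18,'b',y(616))]))
S=dict(np.load('cam_scene7.npz'))
x=lambda p:225+(p+.5)/6-.5
y=lambda p:175+(p+.5)/6-.5
print('drum S',*fit(S,[(40,50,'l',x(90)),(40,50,'r',x(436)),(40,50,'b',y(430)),(40,50,'t',y(248)),(12,58,'l',x(71)),(12,58,'r',x(467)),(0,58,'b',y(558))]))
print('foot S',*fit(S,[(52,24,'l',x(187)),(52,24,'r',x(342)),(44,24,'b',y(373))]))
print('rim S',*fit(S,[(110,18,'l',x(184)),(110,18,'r',x(316)),(110,18,'t',y(91))]))
```

```text
step [523.70957817 -69.01321643] [-0.57  0.57  1.13 -1.28]
drum [522.71486931 -68.91904645] [-0.41  0.41  0.03]
foot [522.72281531 -67.96553969] [-0.58  0.58  0.02]
rim [522.46517464 -68.16246862] [-1.38  1.38 -1.57  1.74]
drum S [522.84520405 -68.62924344] [ 0.23 -0.25 -0.53  0.2   0.41 -0.39  0.47]
foot S [527.02820726 -68.18277797] [-0.95  0.96 -0.09]
rim S [523.52847135 -67.80431657] [ 0.23 -0.23  0.02]
```

Every fit except one puts the cup within about 1.2 mm of the plinth centre. The odd one is the scene foot's x, +4 mm, from a blurred shadowed bottom edge; rim and wrist contradict it, and it is still inside tolerance. The cup is upright, the plinth and the other things are where they were, and the gripper is clear.

```bash
python3 -c "
from workcell import robot
print(robot.job_done())"
```

```text
the job is handed in; nothing more can be done
None
```

The cup now stands upright in the middle of the plinth, and the job is handed in, with the clock at about 9.3 s.

I lowered the open fingers around the cup without touching it. Then I slid it about 16 mm in -y with light, slow pushes of the +y fingertip on the foot edge, backed off and rose clear to a tip height of 179 mm. Force readings during the moves stayed within the sensor's noise, about 1 N.

**Last checks, cup relative to plinth centre:**

| Check | x (mm) | y (mm) |
|---|---|---|
| Wrist camera, foot | about 0 | +1.0 |
| Wrist camera, rim | about -0.3 | +0.8 |
| Scene camera, rim | +0.7 | +0.8 |
| Scene camera, foot | +4.2 | +0.4 |

- **Disagreement:** the scene foot's x doesn't match the other three. I put it down to a shadowed bottom edge; at about 4.2 mm it is still inside the 6 mm limit.
- **Upright:** the wrist rim and foot positions agree to about 0.3 mm, so the cup looks upright. I did not measure its tilt directly.
- **Rest of the scene:** the plinth fit agrees with the starting one to within 1 mm. The other things look unmoved in the scene picture; I did not measure them one by one.

My first calls were refused because every row needs all six keys. Nothing moved on those.

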